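Hold a spring-lidded meat-press pot closed in a palm press

ROBOT

A 6-joint arm with a two-finger parallel gripper is mounted at the origin on the work surface. World frame = base frame: x ahead of the robot, y to its left, z up, the work surface at z = 0. Lengths are in m, angles in rad, forces in N, time in s.
With the tool pointing down it reaches from about 0.3 to 0.95 m from the base axis. Payload 3.1 kg.
Tool frame: the origin (TCP) lies at the very end of the fingers, on their centre line; the grasp point (between the pads) lies 19 mm behind it (manip.grasp_offset is the z of the grasp point in the tool frame, in m); z points along the fingers, y is the line along which they close (so a half turn about z gives the same grasp; the last joint's range is limited). The gripper opens to 85 mm and grips with 20 to 120 N. Pads are 22 mm wide; open, the fingers measure 114 mm over their backs; the gripper's body (76 mm by 85 mm) begins 54 mm behind the grasp point. The pads swing forward as they close: fully open they stand 13 mm farther back than shut.
Start: joints at [-1.267, 0.308, 1.634, -0, 1.2, -0.07], TCP at [0.228, -0.582, 0.231] pointing down, gripper open.
Joint ranges: [-3.06, 3.06], [-0.79, 1.96], [0.05, 2.63], [-1.19, 4.34], [0.05, 2.64], [-2.94, 2.94]. Speed limits (rad/s): [2.79, 2.79, 3.14, 3.14, 3.14, 3.14].

INTERFACE

Orientations are given as a unit quaternion [x, y, z, w].
In Python, from bench import manip, imaging gives the robot as it stands.
- The arm moves only by the shell command python3 -m crank 'ROWS' [FORCE]. ROWS is JSON, a list of rows, each a list of 3 entries, a list of its own where there are three numbers: the turn, a rotation vector about the tool's x, y, z in degrees, then the shift along the tool's x, y, z in m, then the opening in per cent of the stroke, from 0 (shut) to 100 (fully open). In form: [[[rx, ry, rz], [dx, dy, dz], grip], ...]. A call has 1 to 8 rows; each row is the pose to reach, as a shift and turn from the pose commanded when the call began, along the tool's axes at that moment; what a row does not reach only later rows make up. A row lasts 1/10 s, in which the tool goes at most 50 mm and 8.59 degrees, less where a joint would pass 70% of its speed; a pose out of reach is approached as far as the arm can. A call with a gripper value outside its range is refused whole. The fingers move at their own pace and stop on an object; FORCE is the grip in N (left out, the last holds). Time passes only in rows, so rows that repeat a pose let the fingers close. It gives the time, the measured TCP pose, the force, the opening and the grip force at its end, in the units of the state.
- manip.observe(): the state, without advancing time (a new reading comes with each control period).
- imaging.camera(name): name is "side" or "top"; returns a dict with "color" (420x560x3 uint8, red, green, blue), "z_map" (420x560 float32, m along the optical axis (not along the pixel's ray), 0 where there is no reading), "vertical_fov" (degrees; the focal length in pixels is half the picture's height over the tangent of half this angle, whatever the lens; pixels are square), "cx", "cy" (the principal point, pixels), "k1" (the pictures are not rectified: a ray, as slopes to the right and down, at radius r is drawn at 1 + k1 r^2 times it, then the intrinsics apply), "extrinsics" (4x4, takes a point from world to camera coordinates). Camera axes: x right, y up, looking along -z (the intrinsics and any distortion apply to the point x, -y, -z); pixel columns grow to the right and rows downward; lengths in m; the calibration is good to about 2 mm. A picture is of the moment at which its call begins.
- manip.finish_job(): hands the job in; it is judged then, once.
The state is a dict: "time": time; "q": joint angles; "qvel": joint speeds; "joint_torque": joint torques, N m; "ee_pos": TCP position; "eef_rot": TCP orientation; "wrist_force": force on the tool from outside, world axes, zero at the start; "torque": the same for the moment, N m; "gripper_width": finger opening in m; "gripper_force": force on a finger pad.
Only numpy, scipy, OpenCV 4.12 (cv2) and the standard library are available. Lean on these libraries where they do the work, as an engineer would, in place of code of your own. Each camera call takes 0.05 s, during which the arm holds its last target. There are 200 camera calls.

TASK

Set the small steel meat-press pot upright in the round nest of the press's white sliding tray and let go of it, then push the tray by its red post until it is fully home against its stop under the ram. Then press the black palm knob down until the ram has pushed the pot's yellow spring lid in by about 10 mm, its black line level with the pot's rim and the knob some 25 mm lower than at first, and finish while still holding it there, so that I can fit the clips. Never squeeze the lid all the way in, and leave the jar and the aluminium pan where they are.

Things in the scene. Friction and masses are not known exactly. Their poses are not given: they have to be found in the camera images.
- pot: loose upright steel cylinder, 56 mm diameter, 70 mm high to its rim, 0.25 to 0.46 kg with its lid, origin at the centre of its underside, z up; a yellow spring lid 48 mm in diameter stands 18 mm above the rim (overall 88 mm) when not pressed
- lid (a joint): how far the pot's yellow lid is pressed in, m: 0 = free (18 mm proud of the rim), 0.010 = its black line is level with the rim (wanted), 0.018 = flush, fully in (forbidden); spring 2.4 N at 0, plus 0.4 N per mm
- frame: fixed palm press. Origin on the vertical ram axis at table height; +y = the way the tray slides home, +x = towards the posts. Dark base 12 mm thick, x -60 to 110 mm, y -255 to 75 mm; rails on it to 24 mm height. Two posts at x 88, y -55 and 55 mm carry a red arm, 142 to 172 mm high, 44 mm wide, reaching out to x -30 mm over the ram axis
- nest (a point): centre of the flat floor of the nest on the tray, 24 mm above the table; the pot's underside centre belongs here. Nest: white flared ring, wall 14 mm high, 63 mm inner diameter at the floor, 70 mm at the mouth, 78 mm outside. It moves with the tray and, when the tray is home, lies on the ram axis
- post_top (a point): centre of the top of the red post on the tray, 91 mm above the table, 70 mm from the nest centre in the frame's -y direction; the post is 30 mm wide along the frame's x, 12 mm thick along its y, and stands 67 mm tall above the tray
- tray (a joint): travel of the tray along the frame's +y, m: 0 = fully out, 0.150 = fully home against its stop; starts at 0 to 0.02; about 2 N of friction, stays where it is left
- knob_top (a point): centre of the flat top of the black palm knob (52 mm diameter, 26 mm high), 250 mm above the table when not pressed; it moves with the ram
- ram (a joint): travel of knob and ram straight down, m: 0 = up, 0.045 = bottom. The round steel foot (44 mm diameter) starts 127 mm above the table; with the pot in the nest and the tray home it meets the lid at 0.015, so 0.025 presses the lid in by 0.010. Spring 2.8 N at 0 plus 0.15 N per mm, returns when let go; knob force at the wanted position, lid included: about 13 N
- jar: bystander: loose amber jar with orange cap, 60 mm diameter, 85 mm high, origin at the centre of its underside
- pan: bystander: loose open aluminium pan, 200 x 130 x 35 mm, origin at the centre of its underside
Things that resemble listed ones, but are neither listed nor needed, are in the scene too. Several things look just like the pot: the one meant starts farthest from the robot's base.

How it is judged:
On the way, in this order (a step that is already met when the one before it is completed fails the run):
1. the pot stands upright in the nest, let go, with the tray not yet home (horizontal distance between pot and nest below 0.008 m and z of pot in the frame of nest below 0.005 m and angle between pot's own z axis and vertical below 0.1 rad and contact force between the fingers and pot below 0.1 N and value of joint tray below 0.12 m), for 0.2 s.
2. the tray is fully home with the pot in its nest (horizontal distance between pot and nest below 0.008 m and z of pot in the frame of nest below 0.005 m and angle between pot's own z axis and vertical below 0.1 rad and value of joint tray above 0.145 m), for 0.2 s.
At the end, for the whole second after the job is handed in: Robot still pushing the knob (over 4 N), ram foot holding the lid in by 10 mm +-4 mm, at rest; robot not touching the pot; tray home within 5 mm; pot in the nest within 8 mm of its centre, 5 mm of its floor, upright within 0.1 rad (all of step 2 and value of joint lid between 0.006 and 0.014 m and contact force between ram and pot above 2 N and contact force between any of the fingers, the arm and ram above 4 N and contact force between each of the fingers, the arm and pot below 0.1 N and velocity of joint ram between -0.005 and 0.005 m/s); the arm keeps its last pose, push and grip.
It fails at once if the lid is squeezed all the way in (more than 16.5 mm) (value of joint lid above 0.0165 m).
It fails at once if the jar is moved by more than 25 mm or tipped (distance of jar from where it was at the start of the episode above 0.025 m or angle between jar's own z axis and vertical above 0.3 rad).
It fails at once if the pan is moved by more than 25 mm or tipped (distance of pan from where it was at the start of the episode above 0.025 m or angle between pan's own z axis and vertical above 0.3 rad).
It also fails if it takes over 67 s, if anything falls off the work surface, if the arm or the gripper's body presses on something with over 40 N, if the wrist force passes 120 N, or if a joint passes its speed limit or range.

## Working session

There is one attempt and no reset: what is moved stays moved. The work goes in short steps, Python scripts to look and compute and a shell command to move; the robot and the scene stay as the last step left them, time stands still between calls to the robot, and variables do not carry over. Pictures are saved under pics/ and viewed, at most 10 in all, crops included, and the job is handed in when it is done.

```bash
ls; mkdir -p pics; cat > h.py <<'E'
import numpy as np, cv2
from bench import manip, imaging
from scipy.spatial.transform import Rotation as R
def cam(n):
    d=imaging.camera(n); np.save(f'/tmp/{n}.npy',d,allow_pickle=True); return d
def load(n): return np.load(f'/tmp/{n}.npy',allow_pickle=True).item()
def cloud(d):
    H,W=d['z_map'].shape; f=H/2/np.tan(np.radians(d['vertical_fov'])/2)
    K=np.array([[f,0,d['cx']],[0,f,d['cy']],[0,0,1.]])
    u,v=np.meshgrid(np.arange(W),np.arange(H))
    p=np.stack([u,v],-1).reshape(-1,1,2).astype(float)
    s=cv2.undistortPoints(p,K,np.array([d['k1'],0,0,0.])).reshape(H,W,2)
    z=d['z_map']; c=np.stack([s[...,0]*z,-s[...,1]*z,-z,np.ones_like(z)],-1)
    w=c@np.linalg.inv(d['extrinsics']).T
    w=w[...,:3]; w[z==0]=np.nan; return w
def tool(p):  # world point -> current tool frame
    s=manip.observe(); return R.from_quat(s['eef_rot']).inv().apply(np.array(p)-s['ee_pos'])
E
python3 - <<'E'
from h import *
for n in('top','side'):
    d=cam(n); cv2.imwrite(f'pics/{n}0.png',cv2.resize(d['color'][...,::-1],(784,588)))
    print(n,np.linalg.inv(d['extrinsics'])[:3,3].round(3),d['k1'])
s=manip.observe();print(s['ee_pos'],R.from_quat(s['eef_rot']).as_matrix().round(3),s['time'],manip.grasp_offset)
E
```

```text
pics
top [0.331 0.045 1.479] -0.06902719439566153
side [-0.377  1.103  0.966] -0.16397898775423211
[ 0.22797044 -0.58113971  0.23014194] [[ 0.931  0.365 -0.001]
 [ 0.365 -0.931  0.002]
 [ 0.    -0.002 -1.   ]] 0.1 -0.0187
```

View pics/top0.png

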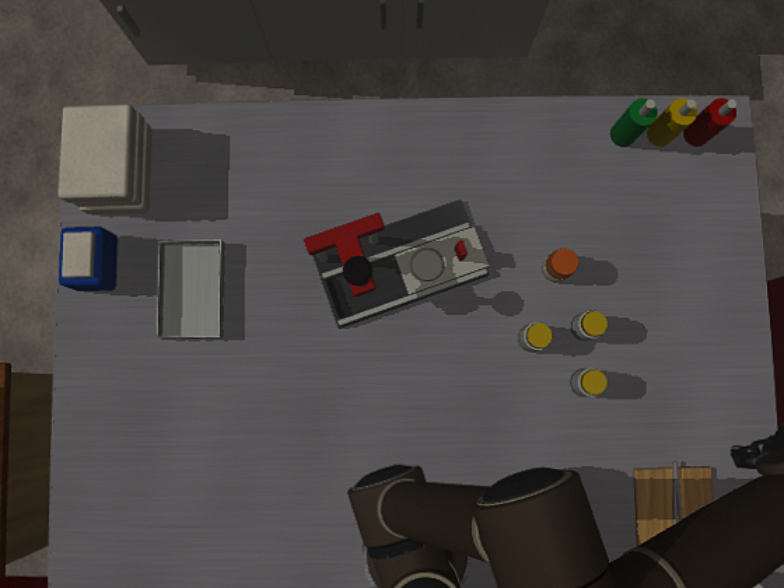

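View pics/side0.png

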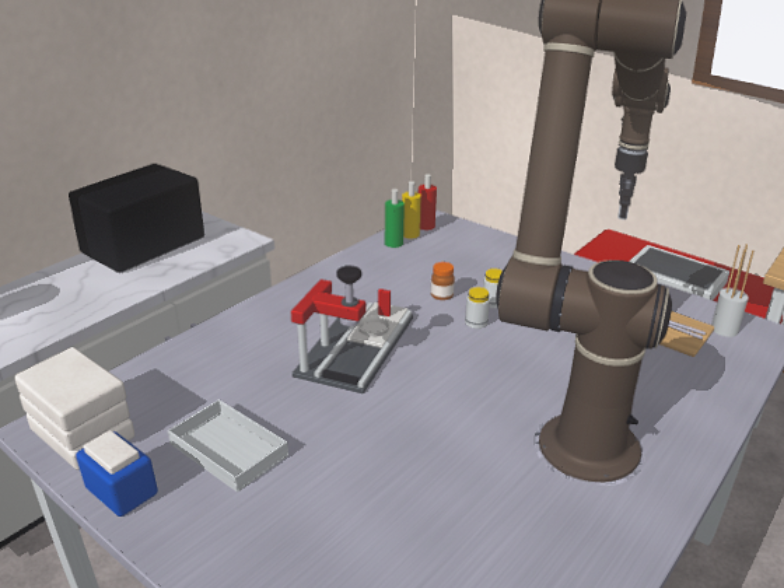

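The top view shows the press: knob (357,270), nest (428,264), post (461,249). It also shows the jar (563,263), three pots (538,336), (593,324), (593,382), and the pan (190,289).

```bash
python3 - <<'E'
from h import *
d=load('top'); w=cloud(d); hsv=cv2.cvtColor(d['color'],cv2.COLOR_RGB2HSV); k=560/784
def near(u,v,r,zlo,zhi,hm=None):
    u*=k;v*=k
    V,U=np.mgrid[:420,:560]; m=(abs(U-u)<r)&(abs(V-v)<r)&(w[...,2]>zlo)&(w[...,2]<zhi)
    if hm is not None: m&=hm
    p=w[m]; mid=(p.max(0)+p.min(0))/2
    return mid.round(4),p.mean(0).round(4),(p.max(0)-p.min(0)).round(3),len(p)
H=hsv[...,0];S=hsv[...,1]
for n,a in dict(p1=(538,336),p2=(593,324),p3=(593,382)).items():
    r=near(*a,18,.075,.1,(S>150)&(H>15)&(H<35)); print(n,*r,np.hypot(*r[0][:2]).round(3))
print('jar',*near(563,263,20,.07,.1))
print('knob',*near(357,270,22,.235,.265))
print('arm red',*near(345,250,60,.13,.18,(S>150)&((H<8)|(H>172))))
print('post',*near(461,249,18,.08,.1))
print('ring',*near(428,264,24,.032,.045))
# frame orientation: rail/base edge using red arm crossbar and tray
m=(S>150)&((H<8)|(H>172))&(w[...,2]>.16)&(w[...,2]<.185)
m[:,:200]=0; m[:,300:]=0
p=w[m][:,:2].astype(np.float32);print(cv2.minAreaRect(p))
for zl,zh in((.006,.017),):
    mm=(w[...,2]>zl)&(w[...,2]<zh);mm[:, :210]=0;mm[:,355:]=0;mm[:140]=0;mm[240:]=0
    print(cv2.minAreaRect(w[mm][:,:2].astype(np.float32)))
E
```

```text
p1 [ 0.4276 -0.2395  0.0874] [ 0.4274 -0.2397  0.0872] [0.044 0.047 0.014] 240 0.49
p2 [ 0.449  -0.3484  0.0854] [ 0.4483 -0.348   0.0864] [0.047 0.049 0.02 ] 254 0.568
p3 [ 0.3354 -0.3418  0.0859] [ 0.3351 -0.3414  0.0865] [0.046 0.046 0.019] 248 0.479
jar [ 0.5716 -0.2971  0.0816] [ 0.5711 -0.2959  0.0831] [0.053 0.053 0.023] 312
knob [0.5337 0.1015 0.2462] [0.5333 0.1015 0.2486] [0.049 0.051 0.02 ] 356
arm red [0.5767 0.1318 0.1638] [0.5974 0.1248 0.1705] [0.152 0.146 0.032] 1007
post [ 0.6018 -0.096   0.0892] [ 0.6006 -0.0958  0.0891] [0.031 0.017 0.012] 53
ring [ 0.5782 -0.0448  0.038 ] [ 0.5828 -0.0341  0.0365] [0.077 0.105 0.012] 161
((0.5683490037918091, 0.114702969789505), (0.1322401911020279, 0.14768627285957336), 18.783737182617188)
((0.5838977694511414, 0.03634284436702728), (0.41898244619369507, 0.29050710797309875), 88.10613250732422)
```

```bash
python3 -m crank '[[[0,0,-80],[0.291,-0.136,0],100],[[0,0,-80],[0.291,-0.136,0],100],[[0,0,-80],[0.291,-0.136,0],100],[[0,0,-80],[0.291,-0.136,0],100],[[0,0,-80],[0.291,-0.136,0],100],[[0,0,-80],[0.291,-0.136,0],100],[[0,0,-80],[0.291,-0.136,0],100],[[0,0,-80],[0.291,-0.136,0],100]]'; python3 - <<'E'
from h import *
s=manip.observe();print(s['time'],s['ee_pos'],s['q'],R.from_quat(s['eef_rot']).as_matrix().round(3))
print(tool([.449,-.348,.12]),tool([.449,-.348,.027]))
E
```

```text
time: 0.9
ee_pos: [0.4513, -0.3458, 0.2307]
eef_rot: [0.702, 0.712, 0.001, -0.001]
wrist_force: [0.1, -0.4, -0.2]
gripper_width: 0.0858
gripper_force: 0.0
0.9 [ 0.45134183 -0.34582086  0.23072145] [-7.31032149e-01  2.01563131e-01  1.76877701e+00  1.28043561e-03
  1.17235841e+00 -7.45299417e-01] [[-0.014  1.    -0.   ]
 [ 1.     0.014  0.002]
 [ 0.002 -0.    -1.   ]]
[-0.00232573 -0.00237018  0.11071786] [-0.00247612 -0.00236897  0.20371774]
```

```bash
python3 -m crank '[[[0,0,-9],[-0.0025,-0.0025,0.05],100],[[0,0,-18],[-0.0025,-0.0025,0.09],100],[[0,0,-18],[-0.0025,-0.0025,0.12],100],[[0,0,-18],[-0.0025,-0.0025,0.15],100],[[0,0,-18],[-0.0025,-0.0025,0.18],100],[[0,0,-18],[-0.0025,-0.0025,0.203],100],[[0,0,-18],[-0.0025,-0.0025,0.203],100]]' 40; python3 -m crank '[[[0,0,0],[0,0,0],0],[[0,0,0],[0,0,0],0],[[0,0,0],[0,0,0],0],[[0,0,0],[0,0,0],0],[[0,0,0],[0,0,0],0],[[0,0,0],[0,0,0],0],[[0,0,0],[0,0,0],0],[[0,0,0],[0,0,0],0]]' 40
```

```text
time: 1.6
ee_pos: [0.4437, -0.3486, 0.0241]
eef_rot: [0.587, 0.81, 0.001, -0.005]
wrist_force: [-0.3, 0.3, -0.4]
gripper_width: 0.0853
gripper_force: 0.0
time: 2.4
ee_pos: [0.4485, -0.3527, 0.0301]
eef_rot: [0.587, 0.81, -0.0, 0.002]
wrist_force: [2.1, 0.9, 6.2]
gripper_width: 0.0555
gripper_force: 43.6
```

```bash
python3 -m crank '[[[0,0,0],[0,0,-0.03],0],[[0,0,0],[0,0,-0.07],0],[[0,0,0],[0,0,-0.11],0],[[0,0,0],[0,0,-0.14],0],[[0,0,0],[0,0,-0.14],0]]' 40; python3 - <<'E'
from h import *
s=manip.observe();print(s['ee_pos'],s['q'],R.from_quat(s['eef_rot']).as_matrix().round(3), s['gripper_width'])
print(tool([.578,-.0295,.17]))
E
```

```text
time: 2.9
ee_pos: [0.4491, -0.3537, 0.1727]
eef_rot: [0.587, 0.81, -0.001, 0.004]
wrist_force: [1.0, -1.2, -3.1]
gripper_width: 0.055
gripper_force: 44.7
[ 0.44914204 -0.35367546  0.17268687] [-7.43052409e-01  2.64542555e-01  1.81760630e+00 -3.16012725e-04
  1.05058810e+00 -1.06015364e+00] [[-0.312  0.95   0.006]
 [ 0.95   0.312 -0.006]
 [-0.008  0.004 -1.   ]] 0.05503277319860764
[0.26781507 0.22354905 0.00149554]
```

```bash
python3 -m crank '[[[0,0,0],[0.03,0.025,0],0],[[0,0,0],[0.07,0.058,0],0],[[0,0,0],[0.11,0.092,0],0],[[0,0,0],[0.15,0.125,0],0],[[0,0,0],[0.19,0.158,0],0],[[0,0,0],[0.225,0.188,0],0],[[0,0,0],[0.25,0.209,0],0],[[0,0,0],[0.268,0.2235,0],0]]'; python3 -m crank '[[[0,0,0],[0,0,0.04],0],[[0,0,0],[0,0,0.06],0],[[0,0,0],[0,0,0.06],0],[[0,0,0],[0,0,0.06],0],[[0,0,0],[0,0,0.06],0]]';  python3 - <<'E'
from h import *
for n in('top','side'): cam(n)
a,b=load('top'),load('side')
w=cloud(b);s=manip.observe();print(s['ee_pos'],R.from_quat(s['eef_rot']).as_matrix().round(3))
# crop centred on tool in each
out=[]
for d in(a,b):
    W=cloud(d); D=np.linalg.norm(W-(s['ee_pos']+[0,0,-.01]),axis=-1); i=np.unravel_index(np.nanargmin(D),D.shape)
    r=min(max(i[0],60),360);c=min(max(i[1],60),500); print(r,c)
    out.append(cv2.resize(d['color'][r-60:r+60,c-60:c+60,::-1],(400,400),interpolation=cv2.INTER_CUBIC))
cv2.imwrite('pics/c1.png',np.hstack(out))
E
```

```text
time: 3.7
ee_pos: [0.574, -0.0239, 0.1648]
eef_rot: [0.586, 0.811, -0.001, -0.003]
wrist_force: [-0.8, -0.1, -3.6]
gripper_width: 0.0551
gripper_force: 44.7
time: 4.2
ee_pos: [0.5763, -0.0275, 0.1087]
eef_rot: [0.587, 0.81, 0.0, 0.001]
wrist_force: [0.4, -0.7, -4.0]
gripper_width: 0.0549
gripper_force: 44.5
[ 0.57696106 -0.02763075  0.10972404] [[-0.311  0.95   0.003]
 [ 0.95   0.311 -0.   ]
 [-0.001  0.003 -1.   ]]
188 295
216 272
```

View pics/c1.png

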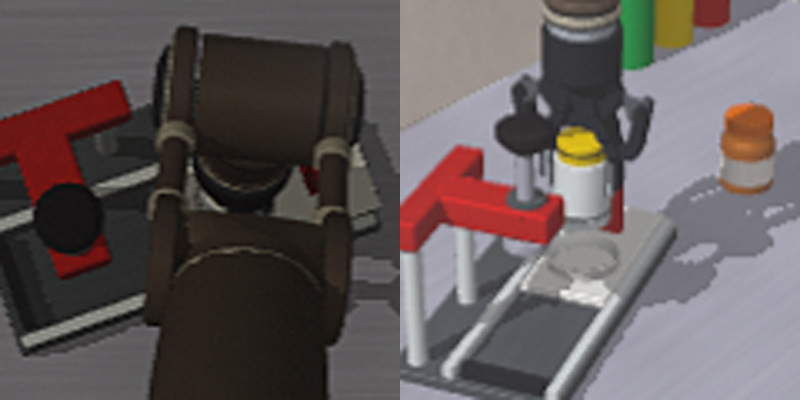

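The side crop shows the pot upright in the grip above the empty nest. I'll fit the pot and nest circles in the same side cloud.

```bash
cat >> h.py <<'E'
from scipy.optimize import least_squares
def circ(p,r,c0): return least_squares(lambda c:np.hypot(*(p[:,:2]-c).T)-r,c0,loss='soft_l1',f_scale=.001).x
E
python3 - <<'E'
from h import *
d=load('side');w=cloud(d);V=d['color'].max(-1);S=cv2.cvtColor(d['color'],cv2.COLOR_RGB2HSV)[...,1]
t=np.array([.577,-.0276]); D=np.hypot(*(w[...,:2]-t).transpose(2,0,1)); z=w[...,2]
for lo,hi in((.088,.11),(.11,.145)):
    m=(D<.04)&(z>lo)&(z<hi)&(V>90)&(S<80); p=w[m]; c=circ(p,.028,t)
    print('pot',lo,len(p),c.round(4), np.std(np.hypot(*(p[:,:2]-c).T)).round(4))
m=(D<.04)&(z>.06)&(z<.2)&(V>90); print('zmin',np.percentile(z[m],[0,1,5]))
m=(D<.04)&(S>150)&(z>.1); p=w[m]; print('lid',p.min(0),p.max(0)); q=p[(p[:,2]>.155)]
print(circ(p[p[:,2]<np.percentile(p[:,2],97)-.004],.024,t))
# ring
m=(D<.06)&(z>.0345)&(z<.045); p=w[m]; print('ring',p.min(0),p.max(0),(p.min(0)+p.max(0))/2,len(p))
print(tool([.578,-.0295,.056]))
E
```

```text
pot 0.088 81 [ 0.5786 -0.027 ] 0.0025
pot 0.11 181 [ 0.5779 -0.0275] 0.004
zmin [0.07761159 0.08197094 0.08751514]
lid [ 0.55142239 -0.04373402  0.14931524] [0.5967877  0.00074971 0.18063218]
[ 0.57645185 -0.02864142]
ring [ 0.53903392 -0.06816002  0.03451889] [0.61656446 0.00721026 0.04346294] [ 0.57779919 -0.03047488  0.03899092] 69
[-0.00203253  0.0002623   0.05372752]
```

```bash
python3 -m crank '[[[0,0,0],[-0.002,0,0.02],0],[[0,0,0],[-0.002,0,0.035],0],[[0,0,0],[-0.002,0,0.045],0],[[0,0,0],[-0.002,0,0.05],0],[[0,0,0],[-0.002,0,0.053],0],[[0,0,0],[-0.002,0,0.053],0],[[0,0,0],[-0.002,0,0.053],0]]'
```

```text
time: 5.0
ee_pos: [0.5766, -0.029, 0.0555]
eef_rot: [0.587, 0.81, 0.0, 0.0]
wrist_force: [-0.1, -0.1, -3.4]
gripper_width: 0.055
gripper_force: 44.6
```

```bash
python3 -m crank '[[[0,0,0],[0,0,0.001],0],[[0,0,0],[0,0,0.002],0],[[0,0,0],[0,0,0.002],0]]'
```

```text
time: 5.3
ee_pos: [0.5766, -0.0289, 0.0541]
eef_rot: [0.587, 0.81, 0.0, 0.0]
wrist_force: [-1.9, 0.1, 1.8]
gripper_width: 0.0552
gripper_force: 45.3
```

```bash
python3 -m crank '[[[0,0,0],[0,0,0],75],[[0,0,0],[0,0,0],85],[[0,0,0],[0,0,0],100],[[0,0,0],[0,0,0],100],[[0,0,0],[0,0,0],100],[[0,0,0],[0,0,0],100],[[0,0,0],[0,0,0],100]]';  python3 -m crank '[[[0,0,0],[0,0,-0.03],100],[[0,0,0],[0,0,-0.07],100],[[0,0,0],[0,0,-0.11],100],[[0,0,0],[0,0,-0.14],0],[[0,0,0],[-0.05,0,-0.14],0],[[0,0,0],[-0.09,0,-0.14],0],[[0,0,0],[-0.12,0,-0.14],0],[[0,0,0],[-0.12,0,-0.14],0]]'; python3 - <<'E'
from h import *
d=cam('side');w=cloud(d);hsv=cv2.cvtColor(d['color'],cv2.COLOR_RGB2HSV);V=hsv[...,2];S=hsv[...,1];H=hsv[...,0]
s=manip.observe();print(s['ee_pos'],s['gripper_width'])
t=np.array([.578,-.0295]); D=np.hypot(*(w[...,:2]-t).transpose(2,0,1)); z=w[...,2]
m=(D<.045)&(z>.045)&(z<.09)&(V>90)&(S<80); print('pot',circ(w[m],.028,t),m.sum())
m=(D<.045)&(z>.07)&(S>150)&(H>15)&(H<35); p=w[m]; print('lid',p.min(0),p.max(0),np.percentile(p[:,2],95))
a=cam('top');W=cloud(a);hs=cv2.cvtColor(a['color'],cv2.COLOR_RGB2HSV)
m=(hs[...,1]>150)&(hs[...,0]>15)&(hs[...,0]<35)&(np.hypot(*(W[...,:2]-t).transpose(2,0,1))<.05);print('toplid',m.sum(),W[m].mean(0) if m.any() else '')
f=np.array([.601,-.0958,.07]);print('post in tool',tool(f))
cv2.imwrite('pics/c2.png',np.hstack([cv2.resize(d['color'][156:276,212:332,::-1],(400,400),interpolation=cv2.INTER_CUBIC),cv2.resize(a['color'][128:248,235:355,::-1],(400,400),interpolation=cv2.INTER_CUBIC)]))
E
```

```text
time: 6.0
ee_pos: [0.5763, -0.0291, 0.0533]
eef_rot: [0.587, 0.81, -0.0, -0.0]
wrist_force: [0.4, -0.1, -0.4]
gripper_width: 0.0856
gripper_force: 0.0
time: 6.8
ee_pos: [0.6149, -0.147, 0.1936]
eef_rot: [0.588, 0.809, -0.0, 0.001]
wrist_force: [0.4, 0.7, 0.4]
gripper_width: 0.0125
gripper_force: 0.0
[ 0.61395394 -0.14479888  0.19314218] 0.004345993202541856
pot [ 0.57828473 -0.02910657] 189
lid [ 0.5493119  -0.05321887  0.09199972] [ 0.60221932 -0.00205711  0.11643675] 0.11479999920182232
toplid 243 [ 0.57632007 -0.02561464  0.11128154]
post in tool [0.04900791 0.00304231 0.12292052]
```

View pics/c2.png

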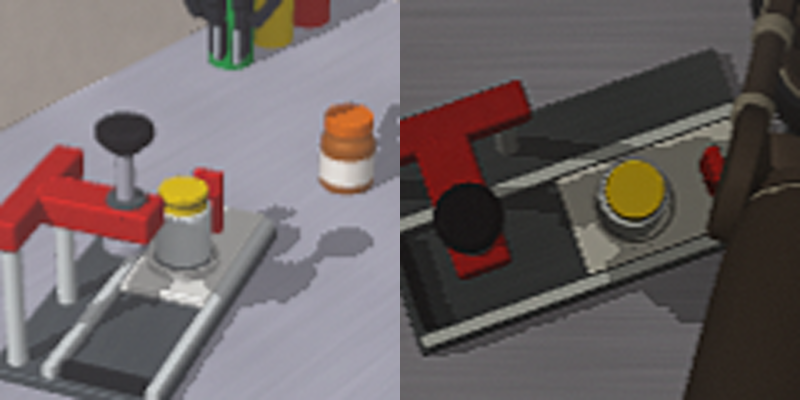

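Pot stands upright in the nest (lid top near 112 mm, circle within ~1 mm). Next: go down behind the red post and push.

```bash
python3 -m crank '[[[0,0,0],[0,0.003,0.04],0],[[0,0,0],[0,0.003,0.08],0],[[0,0,0],[0,0.003,0.11],0],[[0,0,0],[0,0.003,0.128],0],[[0,0,0],[0.015,0.003,0.128],0],[[0,0,0],[0.025,0.003,0.128],0],[[0,0,0],[0.03,0.003,0.128],0],[[0,0,0],[0.035,0.003,0.128],0]]'; python3 -m crank '[[[0,0,0],[0.01,0,0],0],[[0,0,0],[0.02,0,0],0],[[0,0,0],[0.03,0,0],0],[[0,0,0],[0.04,0,0],0],[[0,0,0],[0.05,-0.001,0],0],[[0,0,0],[0.06,-0.001,0],0],[[0,0,0],[0.07,-0.001,0],0],[[0,0,0],[0.08,-0.001,0],0]]'; python3 - <<'E'
from h import *
s=manip.observe();print(s['q']); 
y=np.array([-.323,.946]); k=np.array([.5335,.1015]); print('TCP frame y',(s['ee_pos'][:2]-k)@y, 'x',(s['ee_pos'][:2]-k)@[.946,.323])
E
```

```text
time: 7.7
ee_pos: [0.6067, -0.1086, 0.067]
eef_rot: [0.586, 0.81, 0.0, 0.002]
wrist_force: [-0.0, -2.8, -2.4]
gripper_width: -0.0001
gripper_force: 1.2
time: 8.5
ee_pos: [0.5798, -0.0323, 0.0654]
eef_rot: [0.587, 0.81, 0.0, 0.0]
wrist_force: [2.2, -1.8, 2.0]
gripper_width: 0.0003
gripper_force: 1.4
[-1.30696815e-01  4.32325474e-01  1.84405653e+00  1.03407099e-04
  8.64616265e-01 -4.48038716e-01]
TCP frame y -0.14156104958792556 x 0.0006164898178572797
```

```bash
python3 -m crank '[[[0,0,0],[0.01,0,0],0],[[0,0,0],[0.02,0,0],0],[[0,0,0],[0.03,0,0],0],[[0,0,0],[0.038,0,0],0],[[0,0,0],[0.045,0,0],0],[[0,0,0],[0.045,0,0],0]]'; python3 -m crank '[[[0,0,0],[0.003,0,0],0],[[0,0,0],[0.006,0,0],0],[[0,0,0],[0.008,0,0],0],[[0,0,0],[0.008,0,0],0],[[0,0,0],[0.008,0,0],0]]'; python3 - <<'E'
from h import *
s=manip.observe()
y=np.array([-.323,.946]); k=np.array([.5335,.1015]); print('TCP frame y',(s['ee_pos'][:2]-k)@y,'x',(s['ee_pos'][:2]-k)@[.946,.323])
E
```

```text
time: 9.1
ee_pos: [0.5638, 0.011, 0.0645]
eef_rot: [0.586, 0.81, -0.001, -0.002]
wrist_force: [0.1, 0.2, -1.3]
gripper_width: -0.0003
gripper_force: 0.0
time: 9.6
ee_pos: [0.5634, 0.0176, 0.0653]
eef_rot: [0.587, 0.81, 0.0, -0.0]
wrist_force: [-0.4, 0.1, 0.1]
gripper_width: -0.0003
gripper_force: 0.0
TCP frame y -0.08906442469669197 x 0.0011511147557628602
```

```bash
python3 -m crank '[[[0,0,0],[0.001,0,0],0],[[0,0,0],[0.002,0,0],0],[[0,0,0],[0.003,0,0],0],[[0,0,0],[0.003,0,0],0]]'; python3 -m crank '[[[0,0,0],[0.001,0,0],0],[[0,0,0],[0.002,0,0],0],[[0,0,0],[0.003,0,0],0],[[0,0,0],[0.003,0,0],0],[[0,0,0],[0.003,0,0],0]]'; python3 - <<'E'
from h import *
d=cam('side'); cv2.imwrite('pics/s3.png',cv2.resize(d['color'][130:280,170:370,::-1],(800,600),interpolation=cv2.INTER_CUBIC))
E
```

```text
time: 10.0
ee_pos: [0.5634, 0.0183, 0.0655]
eef_rot: [0.586, 0.81, -0.001, 0.002]
wrist_force: [1.3, -5.9, -2.2]
gripper_width: 0.0003
gripper_force: 3.3
time: 10.5
ee_pos: [0.5634, 0.0184, 0.0656]
eef_rot: [0.586, 0.811, -0.002, 0.004]
wrist_force: [3.4, -14.3, -4.4]
gripper_width: -0.0
gripper_force: 7.3
```

View pics/s3.png

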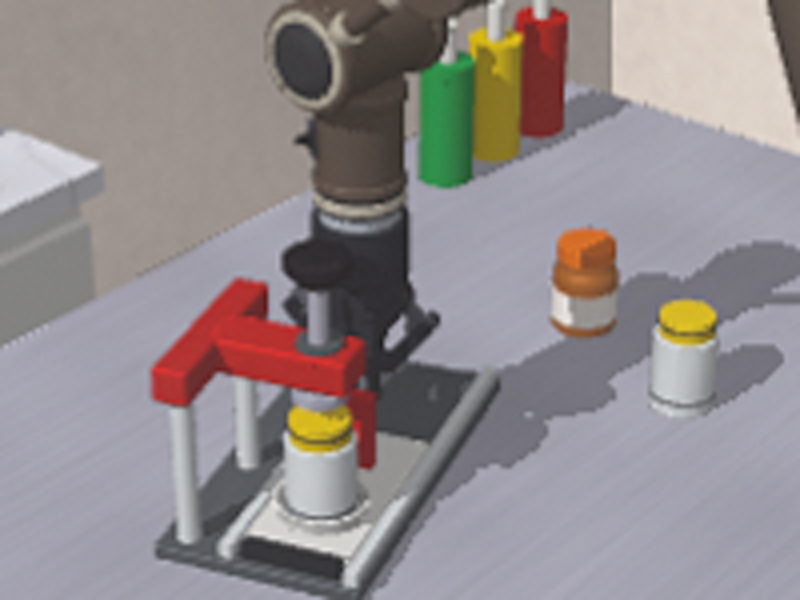

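The tray is home: it resists 14 N without moving, and the pot's lid sits right under the foot. Backing off, then going above the knob.

```bash
python3 -m crank '[[[0,0,0],[-0.02,0,0],0],[[0,0,0],[-0.05,0,0],0],[[0,0,0],[-0.06,0,-0.03],0],[[0,0,0],[-0.06,0,-0.08],0],[[0,0,0],[-0.06,0,-0.13],0],[[0,0,0],[-0.06,0,-0.18],0],[[0,0,0],[-0.06,0,-0.225],0],[[0,0,0],[-0.06,0,-0.225],0]]'; python3 - <<'E'
from h import *
a=cam('side');w=cloud(a)
D=np.hypot(*(w[...,:2]-[.5335,.1015]).transpose(2,0,1)); z=w[...,2]
m=(D<.04)&(z>.229)&(z<.262); p=w[m];print('knob',p.min(0),p.max(0),(p.min(0)+p.max(0))/2,circ(p[p[:,2]<.245],.026,[.5335,.1015]),m.sum())
print(manip.observe()['ee_pos'],tool([.5335,.1015,.275]))
E
```

```text
time: 11.35
ee_pos: [0.585, -0.0342, 0.2997]
eef_rot: [0.587, 0.81, 0.004, 0.007]
wrist_force: [0.5, 0.1, 0.6]
gripper_width: -0.0003
gripper_force: 0.0
knob [0.50723382 0.07781948 0.22945602] [0.55539878 0.12872311 0.25365393] [0.5313163  0.1032713  0.24155498] [0.53684059 0.09922927] 185
[ 0.58291369 -0.03401319  0.29562029] [ 0.14423649 -0.00487993  0.02006874]
```

```bash
python3 -m crank '[[[0,0,0],[0.04,-0.002,0],0],[[0,0,0],[0.08,-0.005,0],0],[[0,0,0],[0.12,-0.005,0],0],[[0,0,0],[0.144,-0.005,0],0],[[0,0,0],[0.144,-0.005,0.02],0],[[0,0,0],[0.144,-0.005,0.033],0],[[0,0,0],[0.144,-0.005,0.033],0],[[0,0,0],[0.144,-0.005,0.033],0]]'; python3 -m crank '[[[0,0,0],[0,0,0.004],0],[[0,0,0],[0,0,0.008],0],[[0,0,0],[0,0,0.012],0],[[0,0,0],[0,0,0.016],0],[[0,0,0],[0,0,0.016],0],[[0,0,0],[0,0,0.016],0]]'
```

```text
time: 12.2
ee_pos: [0.5298, 0.1007, 0.256]
eef_rot: [0.587, 0.81, -0.001, -0.001]
wrist_force: [0.1, 0.3, 0.3]
gripper_width: 0.0002
gripper_force: 0.0
time: 12.8
ee_pos: [0.5312, 0.1007, 0.242]
eef_rot: [0.587, 0.81, 0.0, 0.001]
wrist_force: [0.9, -2.0, 4.1]
gripper_width: 0.0
gripper_force: 2.0
```

```bash
python3 -m crank '[[[0,0,0],[0,0,0.003],0],[[0,0,0],[0,0,0.006],0],[[0,0,0],[0,0,0.009],0],[[0,0,0],[0,0,0.012],0],[[0,0,0],[0,0,0.014],0],[[0,0,0],[0,0,0.014],0],[[0,0,0],[0,0,0.014],0],[[0,0,0],[0,0,0.014],0]]'
```

```text
time: 13.6
ee_pos: [0.5313, 0.1008, 0.229]
eef_rot: [0.586, 0.81, 0.0, 0.001]
wrist_force: [-1.4, -2.5, 10.9]
gripper_width: 0.0001
gripper_force: 5.2
```

```bash
python3 -m crank '[[[0,0,0],[0,0,0.002],0],[[0,0,0],[0,0,0.004],0],[[0,0,0],[0,0,0.0045],0],[[0,0,0],[0,0,0.0045],0],[[0,0,0],[0,0,0.0045],0],[[0,0,0],[0,0,0.0045],0],[[0,0,0],[0,0,0.0045],0],[[0,0,0],[0,0,0.0045],0]]'; python3 - <<'E'
from h import *
d=cam('side'); cv2.imwrite('pics/s4.png',cv2.resize(d['color'][150:270,170:330,::-1],(800,600),interpolation=cv2.INTER_CUBIC))
s=manip.observe();print(s['ee_pos'],s['wrist_force'])
E
```

```text
time: 14.4
ee_pos: [0.5313, 0.1008, 0.2251]
eef_rot: [0.586, 0.81, 0.0, 0.001]
wrist_force: [-1.7, -2.9, 12.5]
gripper_width: -0.0002
gripper_force: 6.3
[0.53127788 0.10077338 0.22505647] [-1.92015594 -2.77617485 12.65837069]
```

View pics/s4.png

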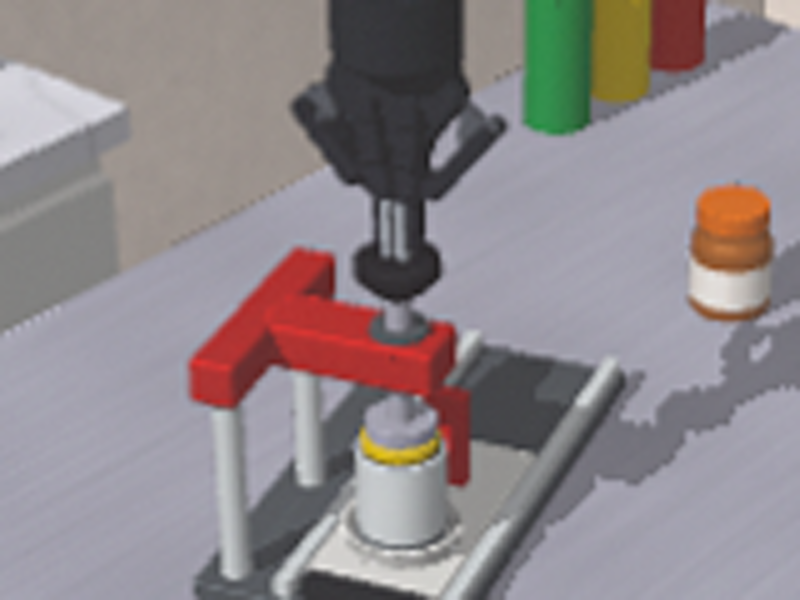

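The foot holds the lid in by about 10 mm: yellow shows only thinly above the rim at (400,445). Knob top is at 0.225 m with 12.6 N, as wanted.

```bash
python3 -c "
from bench import manip
print(manip.finish_job())"
```

```text
the job is handed in; nothing more can be done
None
```

I handed the job in with the pot upright in the nest, the tray home against its stop, and the arm still holding the knob about 25 mm down at about 12.6 N, which puts the lid in by about 10 mm; the jar and pan were not touched, and no verdict came back.

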